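# Unlock the seal-carving clamp and hold its sprung jaw open

## Task

Take the steel key from its wooden rest, push it fully home in the slot of the brass lock barrel on the carving clamp, turn it clockwise (seen from above) as far as it goes and leave it there: this swings the locking tongue clear of the sprung jaw lever. Then, by the upright post at its end, swing the jaw lever away from the stone seal against its spring until it meets its stop, and finish while still holding it there, so that a carver could change the seal. Leave the seal standing in its nest and do not push the other things on the table about.

Things in the scene. Friction and masses are not known exactly. Their poses are not given: they have to be found in the camera images.
- fixture: Carving clamp fixed to the table: dark steel plate 16 mm thick, x -110..115, y -85..135 mm from its origin (on the table under the jaw pivot); z up, x away from the robot. On it: pivot (0,0), sprung jaw lever, brass lock barrel (75,-35), thin steel stop pin (-55,27; 46 mm high), wooden seal nest round (30,45): floor 28 mm, wall on its +x side 46 mm high.
- jaw (a joint): Jaw lever angle about its vertical pivot, rad: 0 = closed (arm beside the seal); grows counterclockwise seen from above, the post moving to the fixture's -x; stop at 0.95. A spring returns it to 0: about 2.5 N at the post when closed, 7 N at the stop. While locked, the tongue blocks its tail after about 0.1 rad.
- jaw_hinge (a point): Point on the jaw lever's vertical pivot axis, 42 mm above the table; its frame turns with the lever: y points along the arm to the post, z up.
- jaw_post (a point): Centre of the top of the upright round steel post on the jaw lever, 100 mm from the pivot, 85 mm above the table; 16 mm thick, standing on the arm's top at 42 mm (foot collar 23 mm wide, 6 mm high). The arm is a steel bar 12 mm wide, 30 to 42 mm above the table, ending 12 mm beyond the post's axis. Axes as jaw_hinge.
- barrel (a joint): Angle of the lock barrel about its vertical axis, rad: grows CLOCKWISE seen from above; starts near 0 (locked), end stop at 1.2 (unlocked). Stiff (about 0.15 N m); it stays where it is left.
- barrel_slot (a point): Centre of the key slot's mouth in the flat top of the brass lock barrel (48 mm across), 62 mm above the table. Slot 18 mm long (this frame's x), 8 mm wide (y), 29 mm deep, mouth chamfered 2 mm; z up. The frame turns with the barrel; a steel tongue sticks out from the barrel along -x.
- key: Loose flat steel key, 70 g, upright in its rest. Origin: centre of the blade's lower end, z up. Blade 16 (x) by 6 (y) mm, 0 to 26 mm up (lowest 4 mm narrower); collar 26 mm across, 26 to 30 mm; flat bow to pinch 36 (x) by 10 (y) mm, 30 to 64 mm. Fits either way round. Fully home the collar lies on the barrel's top, origin 26 mm below the slot's mouth. Lost motion in turning about 0.1 rad.
- key_rest: Fixed light wooden block 56 x 56 mm, 34 mm high, origin under its centre; the key stands in its slot with the collar on the top (key origin 8 mm above the table). Either to the left or to the right of the clamp.
- seal: Loose stone seal 24 x 24 mm, 52 mm tall, standing in the clamp's nest close beside the jaw arm, its foot 28 mm above the table. Leave it there. Origin under its centre.
- blank: Small loose stone blank 24 x 24 x 26 mm standing on the far left corner of the clamp's base plate. Bystander.
- ink_tin: Flat steel ink tin 77 x 62 x 24 mm, on the side of the clamp where the key rest is not. Bystander.
- stamp_a: Turned wooden stamp handle 36 mm across, 76 mm tall, standing at the left. Bystander.
- stamp_b: The same, standing at the right. Bystander.
- chisel: Carving chisel 170 mm long with wooden handle, lying at the near left. Bystander.
- brush: Brush 160 mm long lying at the near right. Bystander.
- ink_jar: Small jar 44 mm across, 50 mm tall, at the right of the clamp. Bystander.
Mind the look-alikes: they are no part of the job. What is shaped like the key but green or red is not meant.

How it is judged:
On the way, in this order (a step that is already met when the one before it is completed fails the run):
1. the key is fully home in the lock barrel (z of key in the frame of barrel_slot below -0.022 m and horizontal distance between key and barrel_slot below 0.004 m and angle between the z axis of key and the z axis of barrel_slot, either way round below 0.12 rad), for 0.2 s.
2. the key, still home, has turned the barrel clockwise to its end (all of step 1 and value of joint barrel above 1.05 rad), for 0.2 s.
3. the jaw lever is held at its stop by the fingers (value of joint jaw above 0.9 rad and contact force between the fingers and jaw above 1.5 N), for 0.3 s.
At the end, for the whole second after the job is handed in: Fingers hold the jaw lever (over 1.5 N) at rest within 0.05 rad of its stop; key home in the barrel (within 4 mm, upright within 0.12 rad), barrel beyond 1.0 rad; seal within 12 mm of its start and upright within 0.15 rad; every bystander within 30 mm of its start (all of step 1 and all of step 3 and value of joint barrel above 1 rad and velocity of joint jaw between -0.1 and 0.1 rad/s and angle between seal's own z axis and vertical below 0.15 rad and distance of seal from where it was at the start of the episode below 0.012 m and distance of each of blank, ink_tin, stamp_a, stamp_b, chisel, brush, ink_jar from where it was at the start of the episode below 0.03 m); the arm keeps its last pose, push and grip.
It fails at once if the seal is tipped or shifted more than 12 mm in its nest (distance of seal from where it was at the start of the episode above 0.012 m or angle between seal's own z axis and vertical above 0.3 rad).
It fails at once if a bystander is shifted more than 30 mm (distance of any of blank, ink_tin, stamp_a, stamp_b, chisel, brush, ink_jar from where it was at the start of the episode above 0.03 m).
It also fails if it takes over 56 s, if anything falls off the work surface, if the arm or the gripper's body presses on something with over 40 N, if the wrist force passes 120 N, or if a joint passes its speed limit or range.

## Robot

A 7-joint arm with a two-finger parallel gripper is mounted at the origin on the work surface. World frame = base frame: x ahead of the robot, y to its left, z up, the work surface at z = 0. Lengths are in m, angles in rad, forces in N, time in s.
With the tool pointing down it reaches from about 0.4 to 0.875 m from the base axis. Payload 19.3 kg.
Tool frame: the origin (TCP) lies at the very end of the fingers, on their centre line; the grasp point (between the pads) lies 19 mm behind it; z points along the fingers, y is the line along which they close (so a half turn about z gives the same grasp; the last joint's range is limited). The gripper opens to 85 mm and grips with 20 to 120 N. Pads are 22 mm wide; open, the fingers measure 114 mm over their backs; the gripper's body (76 mm by 85 mm) begins 54 mm behind the grasp point. The pads swing forward as they close: fully open they stand 13 mm farther back than shut.
Start: joints at [1.076, 0.521, -0.036, 1.599, 0.021, 1.021, -0.113], TCP at [0.258, -0.569, 0.231] pointing down, gripper open.
Joint ranges: [-2.91, 2.91], [-0.3, 2.13], [-1.5, 1.42], [0.17, 2.43], [-1.26, 4.41], [0.16, 1.93], [-2.52, 2.52]. Speed limits (rad/s): [1.89, 1.89, 2.39, 2.39, 3.01, 3.01, 3.01].

## Interface

Orientations are given as [roll, pitch, yaw] about the fixed x, y, z axes, in that order (R = Rz(yaw) Ry(pitch) Rx(roll)).
In Python, from workcell import bot, grab_frame, calibration, job gives the robot as it stands.
- The arm moves only by the shell command python3 -m creep 'ROWS' [FORCE]. ROWS is 1 to 5 rows, parted by semicolons, with the numbers parted by commas; each row has 7 numbers: the finger opening in m, then dx, dy, dz in m, then a rotation vector rx, ry, rz in rad; each row is the pose to reach, as a shift and turn from the pose commanded when the command began, along the tool's axes at that moment; what a row does not reach only later rows make up. A row lasts 1/8 s, in which the tool goes at most 0.0625 m and 0.188 rad, less where a joint would pass 70% of its speed; a pose out of reach is approached as far as the arm can. The fingers move at their own pace and stop on an object; FORCE is the grip in N (left out, the last holds). Time passes only in rows, so rows that do not move let the fingers close. It prints the time, the measured TCP pose, the force, the opening and the grip force at its end. Input that does not fit is refused with a message, and nothing moves.
- bot.observe(): the state, without advancing time (a new reading comes with each control period).
- grab_frame(name): name is "scene" or "side" or "wrist"; returns (picture, depth): 480x640x3 uint8, blue, green, red; 480x640 float32, m along the optical axis (not along the pixel's ray), 0 where there is no reading.
- calibration(name): a dict with "vfov" (degrees; the focal length in pixels is half the picture's height over the tangent of half this angle, whatever the lens; pixels are square), "cx", "cy" (the principal point, pixels), "eye" and "attitude" of the camera in the world. Camera axes: x right, y down, z forward; pixel columns grow to the right and rows downward; lengths in m; the calibration is good to about 2 mm. The wrist camera is an equidistant fisheye: a pixel r from the principal point sees the ray r / f radians off the axis. A picture is of the moment at which its call begins: read the wrist's pose just before it. calibration takes no time and is no camera call; for the wrist camera it gives the pose at the moment of the call.
- job.job_done(): hands the job in; it is judged then, once.
The state is a dict: "clock": time; "qpos": joint angles; "qd": joint speeds; "joint_efforts": joint torques, N m; "position": TCP position; "tool_rot": TCP orientation; "force": force on the tool from outside, world axes, zero at the start; "moment": the same for the moment, N m; "grip_width": finger opening in m; "finger_force": force on a finger pad.
Only numpy, scipy, OpenCV 4.12 (cv2) and the standard library are available. Lean on these libraries where they do the work, as an engineer would, in place of code of your own. Each camera call takes 0.05 s, during which the arm holds its last target. There are 200 camera calls.

## Working session

There is one attempt and no reset: what is moved stays moved. The work goes in short steps, Python scripts to look and compute and a shell command to move; the robot and the scene stay as the last step left them, time stands still between calls to the robot, and variables do not carry over. Pictures are saved under pics/ and viewed, at most 10 in all, crops included, and the job is handed in when it is done.

```bash
mkdir -p pics; ls; cat > h.py <<'E'
import numpy as np, cv2
from workcell import bot, grab_frame, calibration, job
from scipy.spatial.transform import Rotation as R
def rot(a):
    a=np.array(a,float)
    if a.shape==(3,3): return a
    if a.size==4: return R.from_quat(a).as_matrix()
    return R.from_euler('xyz',a).as_matrix()
def ray(c,u,v,fish=False):
    f=240/np.tan(np.radians(c['vfov'])/2); x=(u-c['cx']);y=(v-c['cy'])
    if fish:
        r=np.hypot(x,y)+1e-9; t=r/f; d=np.array([np.sin(t)*x/r,np.sin(t)*y/r,np.cos(t)])
    else: d=np.array([x/f,y/f,1.])
    return rot(c['attitude'])@d
def onz(c,u,v,z,fish=False):
    d=ray(c,u,v,fish); e=np.array(c['eye']); return e+d*(z-e[2])/d[2]
def cloud(c,dep):
    f=240/np.tan(np.radians(c['vfov'])/2); v,u=np.mgrid[:480,:640]
    p=np.dstack([(u-c['cx'])/f*dep,(v-c['cy'])/f*dep,dep])
    return p@rot(c['attitude']).T+np.array(c['eye'])
E
python3 - <<'E'
from h import *
print(bot.observe())
for n in ("scene","side","wrist"):
    c=calibration(n); print(n,c)
    p,d=grab_frame(n); cv2.imwrite(f'pics/{n}0.png',p); np.savez(f'pics/{n}0.npz',p=p,d=d)
E
```

```text
pics
{'clock': 0.0, 'qpos': array([ 1.07578982,  0.52202018, -0.03632223,  1.5999868 ,  0.02121697,
        1.02109377, -0.11279171]), 'qd': array([-0.00062828, -0.00156253,  0.00209271,  0.00055478, -0.00117915,
       -0.00061169, -0.00116768]), 'joint_efforts': array([ 7.38279450e-04, -9.27105975e+01,  1.97991572e+00, -3.69930947e+01,
        1.77002850e-02,  8.21563764e-03, -6.55805411e-05]), 'position': array([ 0.25741553, -0.56916914,  0.23072954]), 'tool_rot': array([-3.14047417e+00,  9.65173444e-05,  4.24808886e-01]), 'force': array([0.32860934, 0.43607279, 0.78490935]), 'moment': array([-0.03645844,  0.01775531, -0.01144907]), 'finger_force': 0.0, 'grip_width': 0.08578942202086494}
scene {'vfov': 56.49064088313721, 'cx': 310.04467329830817, 'cy': 234.83314633855588, 'eye': array([ 1.10732708, -0.04653885,  0.99202947]), 'attitude': array([-2.55045634e+00,  1.76979173e-03,  1.49663186e+00])}
side {'vfov': 43.723519445356295, 'cx': 315.23294136762, 'cy': 239.89244290230087, 'eye': array([0.44528058, 1.15056352, 0.87186356]), 'attitude': array([-2.16278686,  0.02470105, -3.09635798])}
wrist {'vfov': 65.70646984690485, 'cx': 321.04539864289507, 'cy': 235.89724159995293, 'eye': array([ 0.33340636, -0.53508937,  0.37333178]), 'attitude': array([ 2.81566236e+00,  1.15101849e-03, -1.14379004e+00])}
```

View pics/scene0.png

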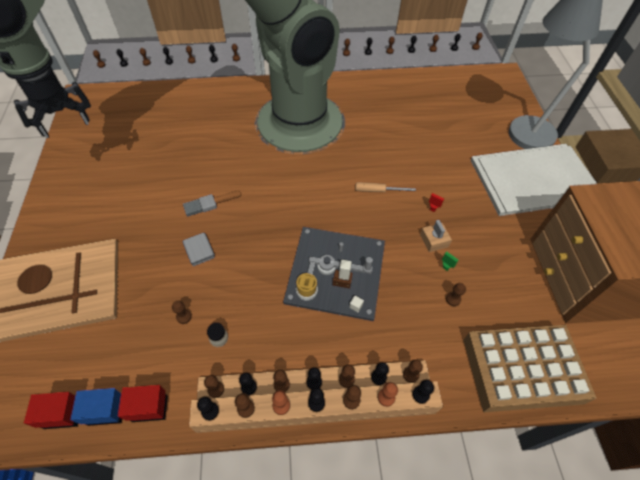

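View pics/side0.png

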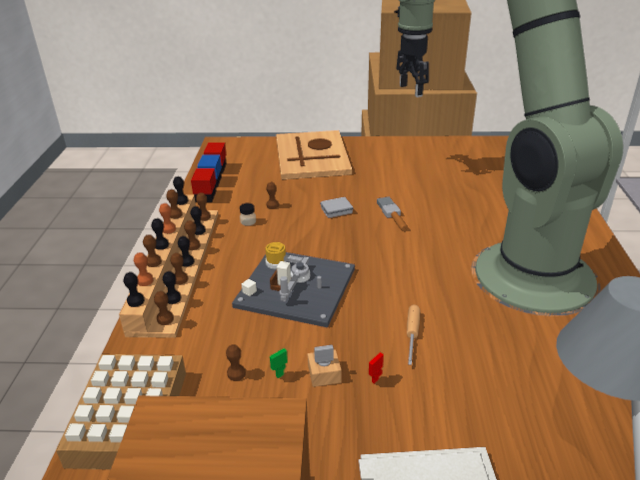

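The scene view shows the grey key in its wooden rest at (438,230), the red look-alike at (436,202) and the green one at (449,261). The barrel is at (307,287), pivot at (327,264), post at (368,262), seal at (344,270) and blank at (356,303). I choose the grey key and check it in a crop.

```bash
python3 - <<'E'
from h import *
z=np.load('pics/scene0.npz'); p,d=z['p'],z['d']; c=calibration('scene'); P=cloud(c,d)
a=cv2.resize(p[215:325,275:470],None,fx=4,fy=4,interpolation=cv2.INTER_CUBIC)
s=np.load('pics/side0.npz'); cs=calibration('side')
b=cv2.resize(s['p'][225:390,225:390],None,fx=4,fy=4,interpolation=cv2.INTER_CUBIC)[:600]
cv2.imwrite('pics/crop1.png',a);cv2.imwrite('pics/crop2.png',b)
for n,u,v in (('key',440,227),('key',436,230),('restf',436,240),('barrel',307,284),('post',368,261),('seal',346,264),('pivot',327,262),('corner',305,232),('corner',382,240),('c',376,316),('c',287,308)): print(n,P[v,u].round(4))
PS=cloud(cs,s['d'])
for n,u,v in (('key',324,354),('rest',324,372),('barrel',275,247),('post',285,265),('seal',290,262)): print('side',n,PS[v,u].round(4))
E
```

```text
key [0.4925 0.3242 0.0723]
key [0.4868 0.3204 0.0512]
restf [0.5063 0.3198 0.0344]
barrel [ 0.6079 -0.0185  0.0349]
post [0.5861 0.1268 0.0882]
seal [0.5871 0.0752 0.0825]
pivot [0.5602 0.0339 0.0513]
corner [ 0.445  -0.0124  0.0177]
corner [0.485  0.1861 0.0172]
c [6.876e-01 1.404e-01 6.000e-04]
c [ 0.653  -0.0699  0.0048]
side key [0.4858 0.3313 0.0594]
side rest [0.4857 0.3504 0.0312]
side barrel [ 0.616  -0.0296  0.0559]
side post [0.5814 0.0745 0.079 ]
side seal [ 0.581  -0.0227  0.0165]
```

View pics/crop1.png

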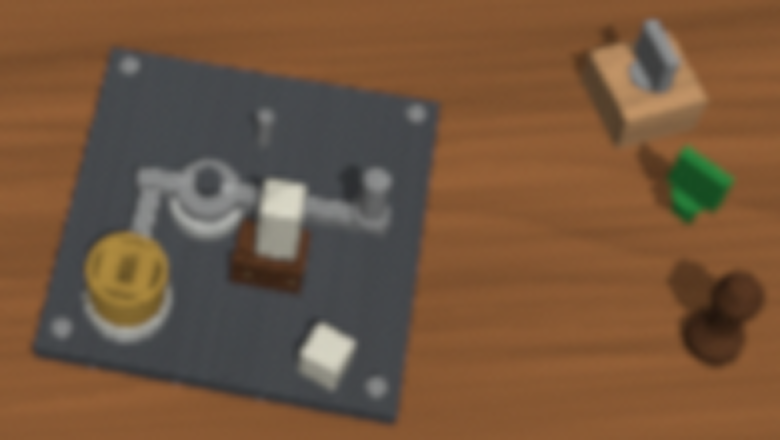

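View pics/crop2.png

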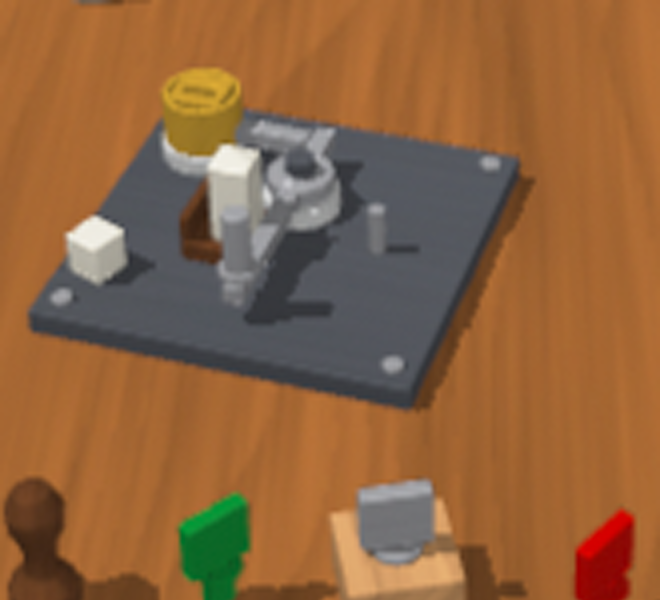

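The crops confirm the key: grey, in the light wooden rest, with its flat face towards the side camera. Look-alikes are green (crop (695,182)) and red. Next I cast the measured pixels to planes.

```bash
python3 - <<'E'
from h import *
C={'scene':(calibration('scene'),275,215),'side':(calibration('side'),225,225)}
def q(cam,u,v,z):
    c,a,b=C[cam]; return onz(c,a+(u+.5)/4-.5,b+(v+.5)/4-.5,z)
L=[('scene',112,47,.016,-110,-85),('scene',440,100,.016,-110,135),('scene',395,418,.016,115,135),('scene',35,350,.016,115,-85),
('side',518,157,.016,-110,-85),('side',410,402,.016,-110,135),('side',32,312,.016,115,135),
('scene',265,113,.046,-55,27),('side',376,207,.046,-55,27),('scene',127,264,.062,75,-35),('side',202,91,.062,75,-35),('scene',377,178,.085,0,100),('side',236,212,.085,0,100)]
W=np.array([q(*l[:4]) for l in L])[:,:2]; F=np.array([l[4:] for l in L])/1000.
def fit(F,W):
    f=F-F.mean(0);w=W-W.mean(0); a=np.arctan2((f[:,0]*w[:,1]-f[:,1]*w[:,0]).sum(),(f*w).sum())
    M=np.array([[np.cos(a),-np.sin(a)],[np.sin(a),np.cos(a)]]); return a,W.mean(0)-M@F.mean(0),M
for sel in (range(13),[i for i in range(13) if L[i][0]=='scene'],[i for i in range(13) if L[i][0]=='side']):
    sel=list(sel); a,t,M=fit(F[sel],W[sel]); print('fix yaw',a,t)
    print((1000*(W[sel]-F[sel]@M.T-t)).round(1).tolist()); print('barrel',M@[.075,-.035]+t,'post',M@[0,.1]+t)
for cam,pts in (('scene',[(650,20),(677,57)]),('side',[(358,487),(432,481)])):
    print(cam,[q(cam,*p,.072).round(4) for p in pts])
print('rest',[q('scene',*p,.034).round(4) for p in [(588,55),(627,118),(707,98)]],[q('side',*p,.034).round(4) for p in [(331,515),(446,500)]])
# colour masks
for cam in C:
    p=np.load(f'pics/{cam}0.npz')['p']; h=cv2.cvtColor(p,cv2.COLOR_BGR2HSV)
    m=cv2.inRange(h,(20,120,90),(32,255,255)); n,_,st,ce=cv2.connectedComponentsWithStats(m); i=1+st[1:,4].argmax(); print(cam,st[i],ce[i])
    P=cloud(C[cam][0],np.load(f'pics/{cam}0.npz')['d']); 
    k=(h[...,1]<70)&(np.hypot(P[...,0]-.49,P[...,1]-.325)<.04)&(P[...,2]>.045); Q=P[k]; print('key pts',k.sum(),Q.mean(0),Q[:,2].max()); 
    w,V=np.linalg.eigh(np.cov(Q[:,:2].T)); print(w**.5,np.degrees(np.arctan2(V[1,1],V[0,1])))
E
```

```text
fix yaw -0.27791950215637395 [0.55233064 0.03424449]
[[2.1, -0.1], [-0.0, -0.9], [1.4, -2.3], [2.6, 1.4], [2.1, -0.2], [0.6, 7.9], [-2.9, -0.8], [-2.7, -0.8], [-0.0, -3.0], [-1.8, -0.1], [-0.6, 0.8], [-0.4, -0.2], [-0.4, -1.8]]
barrel [ 0.61485032 -0.01998917] post [0.5797662  0.13040732]
fix yaw -0.2756483006827536 [0.55256582 0.03378706]
[[1.7, 0.6], [0.1, -0.3], [1.4, -2.2], [2.2, 1.7], [-2.8, -0.2], [-2.2, 0.2], [-0.4, 0.2]]
barrel [ 0.61520852 -0.02030447] post [0.57978291 0.13001195]
fix yaw -0.2808304834916012 [0.55198252 0.03474479]
[[2.6, -1.1], [0.5, 7.2], [-2.8, -0.8], [0.2, -3.6], [-0.1, 0.5], [-0.3, -2.2]]
barrel [ 0.61434406 -0.01967063] post [0.57969789 0.13082735]
scene [array([0.4693, 0.3225, 0.072 ]), array([0.4987, 0.3327, 0.072 ])]
side [array([0.5046, 0.3242, 0.072 ]), array([0.4696, 0.3194, 0.072 ])]
rest [array([0.4676, 0.2909, 0.034 ]), array([0.5176, 0.3053, 0.034 ]), array([0.5064, 0.3598, 0.034 ])] [array([0.5197, 0.3046, 0.034 ]), array([0.4636, 0.2931, 0.034 ])]
scene [297 273  20  23 361] [306.20775623 283.92797784]
key pts 117 [0.49067383 0.32433334 0.06346193] 0.07825572772182066
[0.00244471 0.01106059] -167.68859860625355
side [266 242  19  22 348] [274.85632184 252.37931034]
key pts 247 [0.48693926 0.32895344 0.0619677 ] 0.07496293589882497
[0.00260816 0.01001766] -167.20475147772754
```

```bash
cat >> h.py <<'E'
def delta(pos,yaw):
    "shift/turn in tool axes from measured pose to a downward pose"
    s=bot.observe(); A=rot(s['tool_rot']); B=R.from_euler('xyz',[np.pi,0,yaw]).as_matrix()
    print('t',round(float(s['clock']),2),'pos',s['position'].round(4),'yaw',s['tool_rot'].round(3),'F',s['force'].round(1),'w',round(float(s['grip_width']),4),
     '\n d',(A.T@(np.array(pos)-s['position'])).round(4),'rv',R.from_matrix(A.T@B).as_rotvec().round(3),'q7',s['qpos'][6].round(2))
E
python3 -m creep '0.085,0.233,-0.152,-0.03,0,0,-0.9;0.085,0.233,-0.152,-0.03,0,0,-0.9;0.085,0.233,-0.152,-0.03,0,0,-0.9;0.085,0.233,-0.152,-0.03,0,0,-0.9;0.085,0.233,-0.152,-0.03,0,0,-0.9'
python3 -c "
from h import *
delta([.59,-.0,.27],2.86)"
```

```text
clock: 0.78
position: [0.4089, -0.332, 0.2618]
tool_rot: [3.141, -0.0, 1.334]
force: [-0.4, 0.0, -0.2]
grip_width: 0.0849
finger_force: 0.0
t 0.78 pos [ 0.4089 -0.332   0.2618] yaw [ 3.141 -0.     1.334] F [-0.4  0.  -0.2] w 0.0849 
 d [ 0.3652  0.098  -0.008 ] rv [ 1.000e-03  0.000e+00 -1.526e+00] q7 0.21
```

```bash

python3 -m creep '0.085,0.24,0.064,-0.01,0,0,-0.94;0.085,0.24,0.064,-0.01,0,0,-0.94;0.085,0.24,0.064,-0.01,0,0,-0.94;0.085,0.24,0.064,-0.01,0,0,-0.94;0.085,0.24,0.064,-0.01,0,0,-0.94' >/dev/null
python3 -m creep '0.085,0.046,0.121,0,0,0,-0.586;0.085,0.046,0.121,0,0,0,-0.586;0.085,0.046,0.121,0,0,0,-0.586;0.085,0.046,0.121,0,0,0,-0.586'
python3 - <<'E'
from h import *
delta([.615,-.02,.27],2.86)
c=calibration('wrist'); p,d=grab_frame('wrist'); print(c)
cv2.imwrite('pics/w1.png',p); np.savez('pics/w1.npz',p=p,d=d,eye=c['eye'],att=c['attitude'])
E
```

```text
clock: 1.9
position: [0.5915, -0.0047, 0.2708]
tool_rot: [3.141, -0.001, 2.849]
force: [0.5, -0.4, -0.6]
grip_width: 0.0848
finger_force: 0.0
t 1.9 pos [ 0.5915 -0.0047  0.2708] yaw [ 3.141e+00 -1.000e-03  2.849e+00] F [ 0.5 -0.4 -0.6] w 0.0848 
 d [-0.0269 -0.0079  0.0007] rv [ 0.    -0.001 -0.011] q7 0.87
{'vfov': 65.70646984690485, 'cx': 321.04539864289507, 'cy': 235.89724159995293, 'eye': array([0.51364546, 0.01917006, 0.41340516]), 'attitude': array([ 2.81714839e+00, -1.88803185e-04,  1.28078006e+00])}
```

View pics/w1.png

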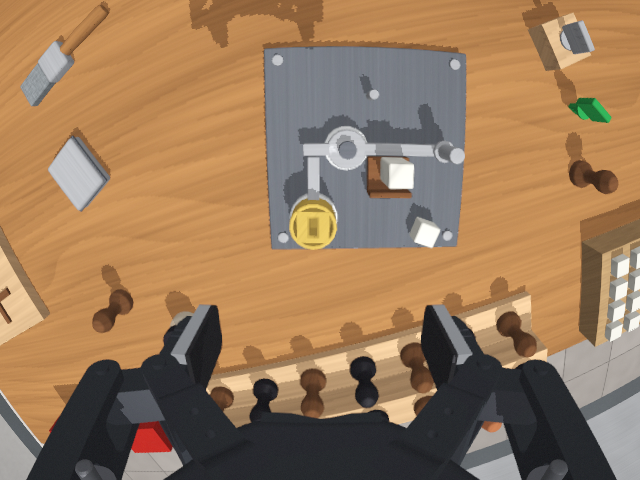

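The wrist view shows the barrel at (313,226) with its slot along the fixture's x. Pivot is at (347,148), post top at (457,156), seal at (397,173) and key at (577,37).

```bash
python3 - <<'E'
from h import *
z=np.load('pics/w1.npz'); p=z['p']; c=calibration('wrist'); c['eye']=z['eye'];c['attitude']=z['att']
h=cv2.cvtColor(p,cv2.COLOR_BGR2HSV); m=cv2.inRange(h,(20,90,60),(35,255,255)); 
n,lab,st,ce=cv2.connectedComponentsWithStats(m); 
w=lambda u,v,zz: onz(c,u,v,zz,True)
for i in range(1,n):
    if st[i,4]>300: print(st[i],ce[i])
x0,y0=285,195
a=cv2.resize(p[y0:260,x0:345],None,fx=9,fy=9,interpolation=cv2.INTER_CUBIC); cv2.imwrite('pics/slot.png',a)
B=w(313,226,.062); Pv=w(347,148,.045); Po=w(457.5,156,.085); S=w(374,93.5,.046)
for k,v in dict(barrel=B,pivot=Pv,post=Po,stop=S,key=w(577,37,.068)).items(): print(k,v.round(4))
F=np.array([[75,-35],[0,100],[-55,27]])/1000.; W=np.array([B,Po,S])[:,:2]
f=F-F.mean(0);g=W-W.mean(0);a=np.arctan2((f[:,0]*g[:,1]-f[:,1]*g[:,0]).sum(),(f*g).sum());M=np.array([[np.cos(a),-np.sin(a)],[np.sin(a),np.cos(a)]])
t=W.mean(0)-M@F.mean(0);print('yaw',a,'t',t,'res',W-F@M.T-t,'barrel',M@F[0]+t)
E
```

```text
[ 289  199   48   51 1918] [312.78623566 223.81021898]
barrel [ 0.6147 -0.0192  0.062 ]
pivot [0.552  0.0345 0.045 ]
post [0.581  0.1304 0.085 ]
stop [0.5068 0.075  0.046 ]
key [0.4876 0.3141 0.068 ]
yaw -0.2802538617950436 t [0.55263114 0.03444557] res [[-0.0002805   0.00069791]
 [ 0.0007227  -0.00011933]
 [-0.0004422  -0.00057858]] barrel [ 0.61502404 -0.01993389]
```

View pics/slot.png

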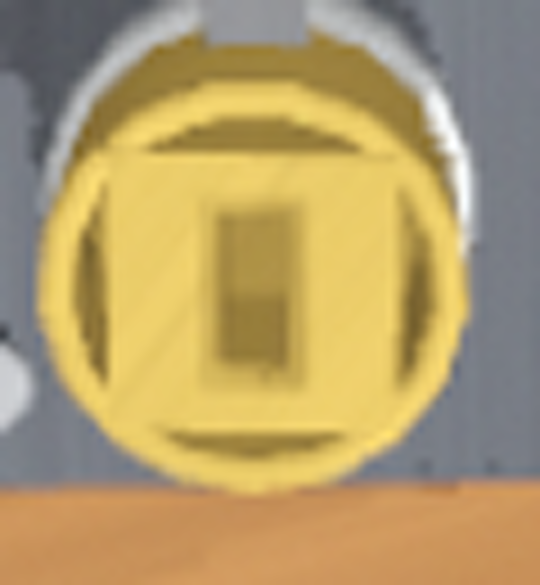

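```bash

python3 -m creep '0.085,0.165,0.243,0.02,0,0,-0.5;0.085,0.165,0.243,0.02,0,0,-0.5;0.085,0.165,0.243,0.02,0,0,-0.5;0.085,0.165,0.243,0.02,0,0,-0.5;0.085,0.165,0.243,0.02,0,0,-0.5'
python3 - <<'E'
from h import *
z=np.load('pics/w1.npz'); c=calibration('wrist'); c['eye']=z['eye'];c['attitude']=z['att']
w=lambda u,v,zz: onz(c,u,v,zz,True)
print('slot',w(312.7,227.2,.062)); d=w(312.7,219,.062)-w(312.7,236,.062); print('slot axis yaw',np.arctan2(d[1],d[0]))
delta([.487,.325,.20],3.36)
c=calibration('wrist'); p,d=grab_frame('wrist')
cv2.imwrite('pics/w2.png',p); np.savez('pics/w2.npz',p=p,d=d,eye=c['eye'],att=c['attitude'])
h=cv2.cvtColor(p,cv2.COLOR_BGR2HSV)
f=240/np.tan(np.radians(c['vfov'])/2); A=rot(c['attitude']); v=A.T@(np.array([.487,.325,.072])-c['eye']); r=np.hypot(v[0],v[1]); t=np.arctan2(r,v[2]); u0,v0=c['cx']+f*t*v[0]/r,c['cy']+f*t*v[1]/r; print(u0,v0)
u0,v0=int(u0),int(v0); y=max(v0-50,0);x=max(u0-60,0);print(x,y)
cv2.imwrite('pics/w2c.png',cv2.resize(p[y:y+100,x:x+120],None,fx=6,fy=6,interpolation=cv2.INTER_CUBIC))
E
```

```text
clock: 2.58
position: [0.5031, 0.2763, 0.2513]
tool_rot: [-3.141, 0.0, -2.939]
force: [-0.3, -1.2, -0.6]
grip_width: 0.0851
finger_force: 0.0
slot [ 0.61584717 -0.01988392  0.062     ]
slot axis yaw 2.844737721985712
t 2.58 pos [0.5031 0.2763 0.2513] yaw [-3.141  0.    -2.939] F [-0.3 -1.2 -0.6] w 0.0851 
 d [0.006  0.0509 0.0513] rv [-0.     0.    -0.016] q7 0.77
377.65018623939 200.90601900502634
317 150
```

View pics/w2c.png

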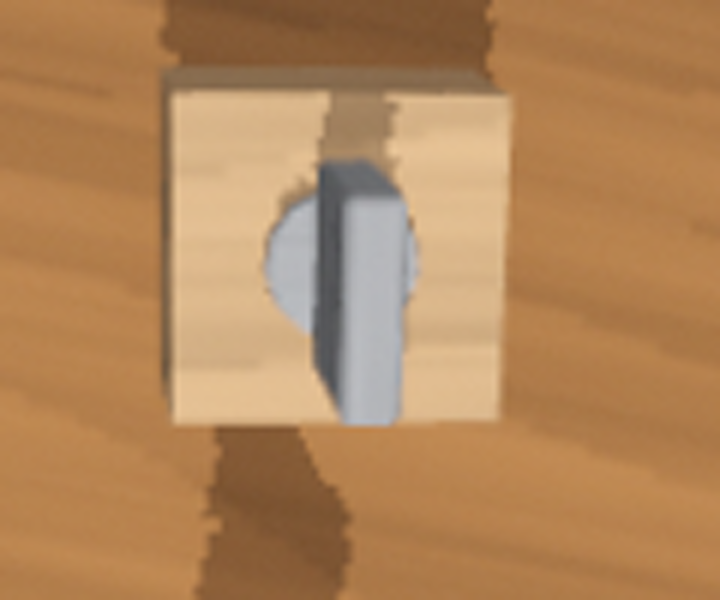

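The key's bow top shows clearly, with crop corners (345,195), (403,195), (400,422) and (345,422), upright in the rest.

```bash
python3 - <<'E'
from h import *
z=np.load('pics/w2.npz'); c=calibration('wrist'); c['eye']=z['eye'];c['attitude']=z['att']
w=lambda u,v,zz: onz(c,317+(u+.5)/6-.5,150+(v+.5)/6-.5,zz,True)
q=[w(u,v,.072) for u,v in ((345,195),(403,195),(400,422),(345,422))]; C=sum(q)/4; print(C)
d=(q[0]+q[1]-q[2]-q[3])/2; print(np.linalg.norm(d),np.linalg.norm(q[0]-q[1]),'yaw',np.arctan2(d[1],d[0]))
r=[w(u,v,.034) for u,v in ((172,90),(510,97),(498,418),(175,424))]; C2=sum(r)/4; print('rest',C2); 
for i in range(4):
    e=r[i]-r[i-1]; print(np.linalg.norm(e),np.arctan2(e[1],e[0])%(np.pi/2))
print('depth',z['d'][201,379],rot(c['attitude'])[2,2])
delta(list(C[:2])+[.057-.019],np.arctan2(d[1],d[0]))
E
```

```text
[0.48705545 0.32613684 0.072     ]
0.03491786935490149 0.00868317704280408 yaw -2.9030574215866793
rest [0.48738578 0.32648561 0.034     ]
0.056531649351355164 0.22933625011145553
0.05590929476810031 0.20166622778640786
0.05507523569477484 0.2199921221159277
0.055373340569424716 0.22774710905461548
depth 0.32878208 -0.9474281318872136
t 2.62 pos [0.5005 0.2815 0.2514] yaw [ 3.139 -0.    -2.934] F [-7.5  6.3 -1.2] w 0.0852 
 d [0.004  0.0459 0.2136] rv [ 0.003 -0.    -0.031] q7 0.76
```

```bash

python3 -m creep '0.05,0.004,0.0455,0.06,0,0,-0.012;0.05,0.004,0.0455,0.12,0,0,-0.012;0.05,0.004,0.0455,0.15,0,0,-0.012;0.05,0.004,0.0455,0.15,0,0,-0.012;0.05,0.004,0.0455,0.15,0,0,-0.012' >/dev/null
python3 -c "
from h import *
delta([.487,.3262,.043],3.36)"
```

```text
t 3.25 pos [0.4916 0.3187 0.103 ] yaw [ 3.141e+00  2.000e-03 -2.926e+00] F [-0.5  0.5  1. ] w 0.05 
 d [0.003  0.0083 0.06  ] rv [ 0.     0.002 -0.002] q7 0.57
```

```bash

python3 -m creep '0.05,0.003,0.0083,0.0,0,0,0;0.05,0.003,0.0083,0.0,0,0,0' 
python3 -c "
from h import *
delta([.487,.3262,.043],3.36)"
```

```text
clock: 3.5
position: [0.4859, 0.3273, 0.1026]
tool_rot: [3.141, 0.002, -2.923]
force: [0.3, -0.7, -0.5]
grip_width: 0.0507
finger_force: 0.0
t 3.5 pos [0.4859 0.3273 0.1026] yaw [ 3.141e+00  2.000e-03 -2.923e+00] F [ 0.3 -0.7 -0.5] w 0.0507 
 d [-0.0007 -0.0014  0.0596] rv [0.001 0.002 0.001] q7 0.55
```

Good (1.5 mm). Descend, then grip.

```bash

python3 -m creep '0.05,-0.0007,-0.0014,0.03,0,0,0;0.05,-0.0007,-0.0014,0.0595,0,0,0;0.05,-0.0007,-0.0014,0.0595,0,0,0;0.05,-0.0007,-0.0014,0.0595,0,0,0' 60
python3 -c "
from h import *
delta([.487,.3262,.043],3.36)"
python3 -m creep '0.0,0,0,0,0,0,0;0.0,0,0,0,0,0,0;0.0,0,0,0,0,0,0;0.0,0,0,0,0,0,0' 60
```

```text
clock: 4.0
position: [0.4873, 0.3256, 0.0431]
tool_rot: [3.141, 0.001, -2.923]
force: [1.7, 0.7, -0.0]
grip_width: 0.0501
finger_force: 0.0
t 4.0 pos [0.4873 0.3256 0.0431] yaw [ 3.141e+00  1.000e-03 -2.923e+00] F [ 1.7  0.7 -0. ] w 0.0501 
 d [0.0002 0.0006 0.0001] rv [0.001 0.001 0.   ] q7 0.5
clock: 4.5
position: [0.4873, 0.3252, 0.0426]
tool_rot: [3.142, 0.001, -2.923]
force: [-1.0, -1.9, 9.7]
grip_width: 0.0091
finger_force: 58.7
```

```bash

python3 -m creep '0.0,0,0,-0.03,0,0,0;0.0,0,0,-0.08,0,0,0;0.0,0,0,-0.13,0,0,0;0.0,0,0,-0.13,0,0,0'
python3 -c "
from h import *
delta([.6155,-.020,.17],2.853)"
```

```text
clock: 5.0
position: [0.4881, 0.3262, 0.1755]
tool_rot: [3.14, 0.005, -2.923]
force: [-0.9, -0.7, -1.4]
grip_width: 0.0094
finger_force: 58.9
t 5.0 pos [0.4881 0.3262 0.1755] yaw [ 3.14   0.005 -2.923] F [-0.9 -0.7 -1.4] w 0.0094 
 d [-0.0494 -0.3656  0.0051] rv [0.003 0.005 0.507] q7 0.63
```

```bash

python3 -m creep '0.0,-0.008,-0.06,0,0,0,0.1;0.0,-0.017,-0.12,0,0,0,0.2;0.0,-0.025,-0.18,0,0,0,0.3;0.0,-0.033,-0.24,0,0,0,0.4;0.0,-0.04,-0.30,0,0,0,0.507' >/dev/null
python3 -c "
from h import *
delta([.6155,-.020,.17],2.853)"
```

```text
t 5.62 pos [0.5912 0.0388 0.1713] yaw [-3.141e+00 -1.000e-03  2.850e+00] F [ 1.3  0.9 -1.2] w 0.0088 
 d [-0.0402 -0.0493  0.0013] rv [-0.    -0.001 -0.003] q7 0.71
```

```bash

python3 -m creep '0.0,-0.036,-0.043,0.03,0,0,0;0.0,-0.036,-0.043,0.045,0,0,0;0.0,-0.036,-0.043,0.045,0,0,0;0.0,-0.036,-0.043,0.045,0,0,0' >/dev/null
python3 - <<'E'
from h import *
delta([.6155,-.020,.110],2.853)
c=calibration('wrist'); p,d=grab_frame('wrist')
np.savez('pics/w3.npz',p=p,d=d,eye=c['eye'],att=c['attitude'])
f=240/np.tan(np.radians(c['vfov'])/2); A=rot(c['attitude']); v=A.T@(np.array([.6155,-.02,.062])-c['eye']); r=np.hypot(v[0],v[1]); t=np.arctan2(r,v[2]); u0,v0=c['cx']+f*t*v[0]/r,c['cy']+f*t*v[1]/r; print(u0,v0)
u0,v0=int(u0),int(v0); y=max(v0-75,0);x=max(u0-80,0);print(x,y)
cv2.imwrite('pics/w3c.png',cv2.resize(p[y:y+150,x:x+160],None,fx=4,fy=4,interpolation=cv2.INTER_CUBIC))
E
```

```text
t 6.12 pos [ 0.6133 -0.0091  0.1274] yaw [3.141 0.    2.855] F [-0.1  0.1 -0.7] w 0.009 
 d [-0.0052 -0.0099  0.0174] rv [0.001 0.    0.002] q7 0.78
303.54870708666857 261.8749628781093
223 186
```

View pics/w3c.png

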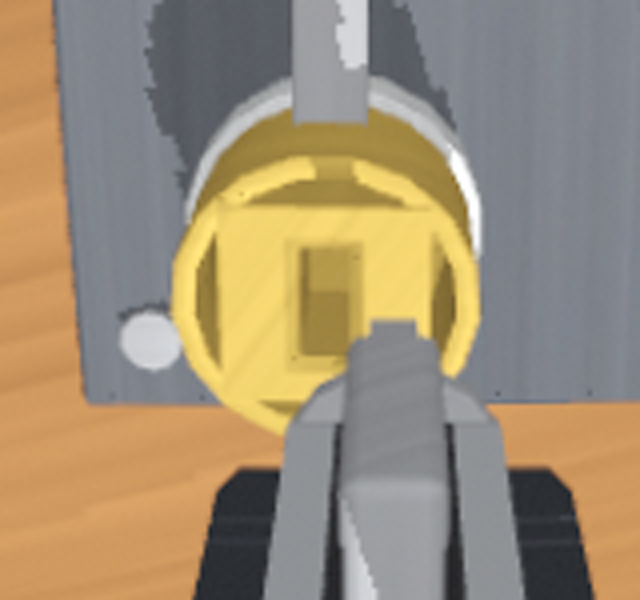

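The slot mouth is at crop (325,305), matching the prediction. The key's blade end is at crop (393,320), and I check its offset in the hand.

```bash
python3 - <<'E'
from h import *
z=np.load('pics/w3.npz'); c=calibration('wrist'); c['eye']=z['eye'];c['attitude']=z['att']
w=lambda u,v,zz: onz(c,223+(u+.5)/4-.5,186+(v+.5)/4-.5,zz,True)
S=w(325,305,.062); B=w(393.5,320,.0924); print('slot',S,'blade edge',B)
e=[w(325,u,.062) for u in (240,370)]; d=e[0]-e[1]; print(np.linalg.norm(d),np.arctan2(d[1],d[0]))
A=R.from_euler('xyz',[np.pi,0,2.855]).as_matrix()
print('blade in tool',A.T@(B-[.6133,-.0091,.1274]))
delta([.6156,-.020,.110],2.853)
E
```

```text
slot [ 0.61555518 -0.01980976  0.062     ] blade edge [ 0.60829556 -0.00689033  0.0924    ]
0.021390612288899633 2.8405129574658874
blade in tool [0.00542497 0.00070486 0.035     ]
t 6.17 pos [ 0.6135 -0.0092  0.1276] yaw [3.141e+00 1.000e-03 2.855e+00] F [ 0.4  1.1 -0.6] w 0.0091 
 d [-0.0051 -0.0098  0.0176] rv [0.001 0.001 0.002] q7 0.78
```

```bash

python3 -m creep '0.0,-0.005,-0.0100,0.0,0,0,0.007;0.0,-0.005,-0.0100,0.017,0,0,0.007;0.0,-0.005,-0.0100,0.017,0,0,0.007;0.0,-0.005,-0.0100,0.017,0,0,0.007' >/dev/null
python3 - <<'E'
from h import *
delta([.6156,-.020,.071],2.848)
c=calibration('wrist'); p,d=grab_frame('wrist')
np.savez('pics/w4.npz',p=p,d=d,eye=c['eye'],att=c['attitude'])
cv2.imwrite('pics/w4c.png',cv2.resize(p[200:330,240:400],None,fx=4,fy=4,interpolation=cv2.INTER_CUBIC))
E
```

```text
t 6.67 pos [ 0.6152 -0.0212  0.1097] yaw [ 3.141 -0.     2.847] F [0.6 0.7 0.5] w 0.0092 
 d [-0.      0.0013  0.0387] rv [ 0.    -0.    -0.001] q7 0.78
```

View pics/w4c.png

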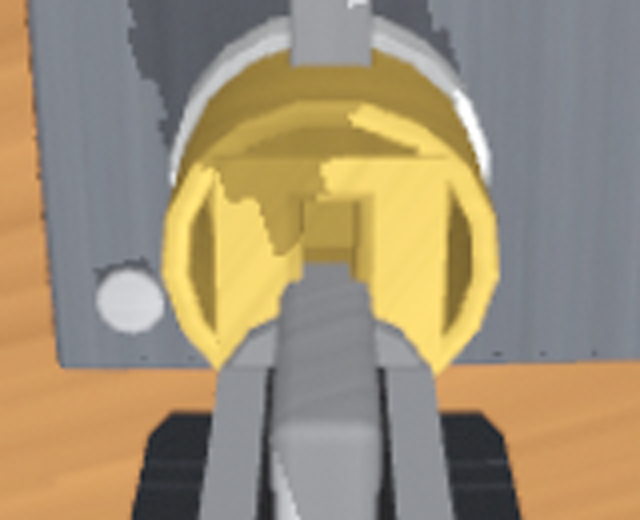

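```bash

python3 -m creep '0.0,0,0.0009,0.008,0,0,0;0.0,0,0.0009,0.016,0,0,0;0.0,0,0.0009,0.022,0,0,0;0.0,0,0.0009,0.028,0,0,0;0.0,0,0.0009,0.028,0,0,0'
```

```text
clock: 7.35
position: [0.6153, -0.0207, 0.0813]
tool_rot: [-3.141, -0.001, 2.846]
force: [0.8, -0.3, -0.0]
grip_width: 0.0091
finger_force: 58.9
```

Entered the slot without contact force. Go home.

```bash

python3 -m creep '0.0,0,0,0.005,0,0,0;0.0,0,0,0.009,0,0,0;0.0,0,0,0.0115,0,0,0;0.0,0,0,0.0115,0,0,0'
```

```text
clock: 7.85
position: [0.6155, -0.0207, 0.0706]
tool_rot: [-3.141, 0.0, 2.846]
force: [-3.9, -0.3, 6.2]
grip_width: 0.0092
finger_force: 59.9
```

```bash

python3 -m creep '0.0,0,0,0,0,0,0.15;0.0,0,0,0,0,0,0.3;0.0,0,0,0,0,0,0.45;0.0,0,0,0,0,0,0.6;0.0,0,0,0,0,0,0.75' 90
python3 -c "
from h import *
s=bot.observe();print(s['moment'],s['force'])"
```

```text
clock: 8.48
position: [0.6156, -0.0211, 0.0707]
tool_rot: [-3.141, 0.001, 2.091]
force: [-3.1, -2.5, 5.7]
grip_width: 0.0083
finger_force: 89.2
[-0.48714997  0.65874506  0.10038559] [-3.13976228 -2.47143152  5.67602817]
```

```bash

python3 -m creep '0.0,0,0,0,0,0,0.12;0.0,0,0,0,0,0,0.24;0.0,0,0,0,0,0,0.36;0.0,0,0,0,0,0,0.48;0.0,0,0,0,0,0,0.48'
python3 -c "
from h import *
s=bot.observe();print(s['moment'],s['force'],s['tool_rot'])"
```

```text
clock: 9.1
position: [0.6154, -0.0211, 0.0706]
tool_rot: [-3.141, 0.001, 1.614]
force: [-3.4, -3.0, 8.3]
grip_width: 0.0087
finger_force: 89.4
[-0.69869496  0.85749499  0.01096318] [-3.37475597 -3.02385274  8.31991168] [-3.14121677e+00  1.01930587e-03  1.61424310e+00]
```

```bash

python3 -m creep '0.0,0,0,0,0,0,0.05;0.0,0,0,0,0,0,0.1;0.0,0,0,0,0,0,0.1'
python3 -c "
from h import *
s=bot.observe();print(s['moment'],s['tool_rot'][2])"
```

```text
clock: 9.48
position: [0.6153, -0.0211, 0.0707]
tool_rot: [-3.141, 0.001, 1.515]
force: [-4.7, -3.6, 8.5]
grip_width: 0.0083
finger_force: 89.5
[-0.54781556  1.03310495  0.03505286] 1.5152473083181954
```

```bash

python3 -m creep '0.0,0,0,0,0,0,0.05;0.0,0,0,0,0,0,0.1;0.0,0,0,0,0,0,0.1;0.0,0,0,0,0,0,0.1'
python3 -c "
from h import *
s=bot.observe();print(s['moment'],s['tool_rot'][2])
p,d=grab_frame('wrist'); cv2.imwrite('pics/w5.png',p)"
```

```text
clock: 9.98
position: [0.6153, -0.021, 0.0707]
tool_rot: [-3.141, 0.001, 1.417]
force: [-4.7, -2.4, 9.3]
grip_width: 0.0088
finger_force: 89.8
[-0.4862392   1.08044525  0.5760659 ] 1.4168001301199626
```

View pics/w5.png

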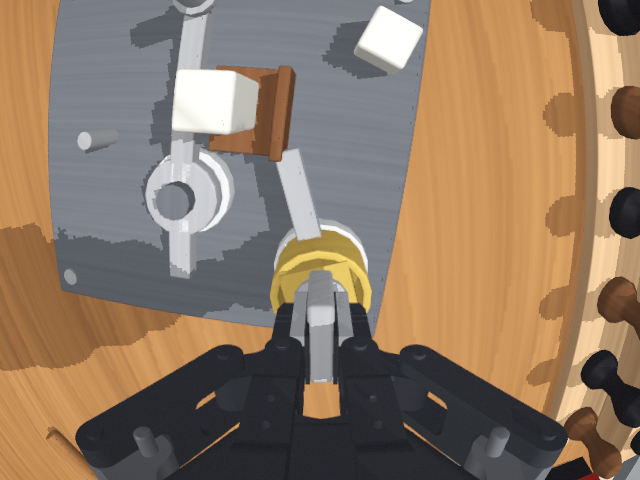

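The tongue has swung well clear and the wrist moment shows the barrel at its stop. Release and lift.

```bash

python3 -m creep '0.045,0,0,0,0,0,0;0.045,0,0,0,0,0,0;0.045,0,0,0,0,0,0;0.045,0,0,-0.02,0,0,0;0.045,0,0,-0.05,0,0,0' 40
python3 -m creep '0.045,0,0,-0.05,0,0,0;0.045,0,0,-0.07,0,0,0;0.045,0,0,-0.07,0,0,0;0.045,0,0,-0.07,0,0,0'
python3 - <<'E'
from h import *
delta([.5805,.1304,.17],1.291)
c=calibration('wrist'); p,d=grab_frame('wrist')
np.savez('pics/w6.npz',p=p,d=d,eye=c['eye'],att=c['attitude'])
cv2.imwrite('pics/w6.png',p)
E
```

```text
clock: 10.65
position: [0.6153, -0.0206, 0.1215]
tool_rot: [-3.141, 0.0, 1.416]
force: [0.1, 0.3, -0.1]
grip_width: 0.045
finger_force: 0.0
clock: 11.15
position: [0.6153, -0.0207, 0.1903]
tool_rot: [-3.141, 0.0, 1.416]
force: [-0.4, 0.6, 0.5]
grip_width: 0.0452
finger_force: 0.0
t 11.15 pos [ 0.6153 -0.0207  0.1903] yaw [-3.141  0.     1.416] F [-0.4  0.6  0.5] w 0.0452 
 d [ 0.144  -0.0576  0.0203] rv [-0.     0.     0.125] q7 -0.38
```

View pics/w6.png

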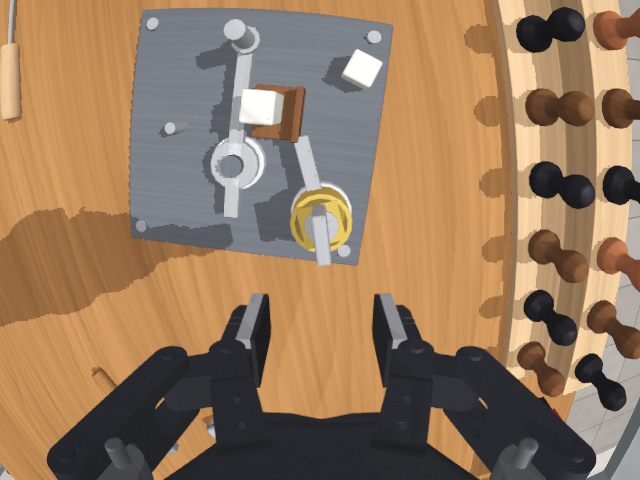

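The key stands home, its bow at (322,235), and the tongue at (300,138)–(318,187) is clear of the tail. That was the 11th view, one over the limit of 10, so from here I use numbers only. Check the tongue angle and post position by casting.

```bash
python3 - <<'E'
from h import *
z=np.load('pics/w6.npz'); c=calibration('wrist'); c['eye']=z['eye'];c['attitude']=z['att']
w=lambda u,v,zz: onz(c,u,v,zz,True)
d=w(300,138,.04)-w(318,187,.04); print('tongue',np.arctan2(d[1],d[0]),'turned',2.858-np.arctan2(d[1],d[0]))
for u in ((293,141),(312,189)),((304,136),(323,185)):
    d=w(*u[0],.04)-w(*u[1],.04); print(2.858-np.arctan2(d[1],d[0]))
print('post',w(234.5,30,.085),'bow',w(319,213,.1),w(322.5,263,.1))
delta([.5805,.1304,.13],1.291)
E
```

```text
tongue 1.7600219936129544 turned 1.0979780063870457
1.07657404715087
1.078020421408327
post [0.58123901 0.12906429 0.085     ] bow [ 0.61786824 -0.00104209  0.1       ] [ 0.61483083 -0.03608456  0.1       ]
t 11.2 pos [ 0.6152 -0.0207  0.1898] yaw [-3.141  0.     1.416] F [-0.6 -0.5  0.9] w 0.0454 
 d [ 0.144  -0.0575  0.0599] rv [-0.001  0.     0.125] q7 -0.38
```

```bash
python3 - <<'E'
from h import *
def ang(f,a,b,zz):
    z=np.load(f); c=calibration('wrist'); c['eye']=z['eye'];c['attitude']=z['att']
    d=onz(c,*a,zz,True)-onz(c,*b,zz,True); return np.arctan2(d[1],d[0]),np.linalg.norm(d)
print(ang('pics/w1.npz',(313.5,158),(313.5,199),.04))
z=np.load('pics/w6.npz');p=z['p'];h=cv2.cvtColor(p,cv2.COLOR_BGR2HSV)
g=p.max(2)
for y in range(138,190,5): print(y,g[y,284:332:2].tolist())
c=calibration('wrist'); c['eye']=z['eye'];c['attitude']=z['att']
print(p[205:265:6,322].tolist())
for y in range(208,264,8): print(y,h[y,306:338:2,1].tolist())
E
```

```text
(np.float64(2.8471233163224507), np.float64(0.042460281503434005))
138 [108, 105, 109, 105, 136, 143, 152, 161, 211, 211, 210, 210, 180, 140, 141, 141, 142, 141, 143, 142, 143, 143, 142, 141]
143 [103, 100, 100, 99, 99, 176, 212, 212, 209, 211, 211, 210, 209, 137, 137, 140, 137, 137, 136, 136, 137, 136, 137, 136]
148 [101, 100, 103, 100, 101, 101, 201, 213, 211, 211, 211, 211, 208, 191, 141, 143, 143, 145, 144, 145, 143, 141, 140, 140]
153 [100, 100, 100, 100, 99, 98, 140, 212, 211, 210, 211, 211, 210, 209, 166, 138, 138, 139, 138, 138, 140, 137, 139, 139]
158 [101, 101, 101, 101, 101, 99, 99, 174, 211, 211, 210, 211, 211, 210, 206, 142, 139, 141, 141, 139, 138, 138, 137, 138]
163 [101, 100, 101, 101, 100, 102, 99, 99, 203, 211, 211, 211, 210, 209, 209, 202, 141, 140, 141, 140, 140, 140, 139, 141]
168 [127, 99, 97, 100, 98, 96, 98, 96, 141, 210, 212, 211, 210, 209, 210, 209, 147, 138, 138, 139, 139, 138, 140, 139]
173 [138, 100, 99, 100, 99, 100, 99, 96, 96, 177, 210, 211, 211, 211, 209, 209, 206, 140, 137, 136, 136, 137, 136, 135]
178 [138, 115, 98, 97, 99, 99, 98, 98, 100, 106, 208
[... 225 characters left out ...]
, 101, 101, 121, 164, 173, 186, 210, 211, 211, 210, 203, 200, 193, 159, 160, 160, 163, 164]
[[135, 135, 136], [135, 133, 132], [197, 193, 191], [213, 210, 208], [212, 208, 207], [210, 207, 205], [210, 206, 204], [207, 203, 202], [208, 204, 202], [207, 202, 201]]
208 [150, 148, 149, 73, 6, 8, 8, 9, 9, 9, 137, 141, 141, 141, 142, 140]
216 [151, 5, 10, 7, 8, 6, 7, 8, 7, 7, 6, 6, 5, 6, 32, 140]
224 [8, 8, 8, 9, 6, 7, 7, 6, 7, 7, 10, 7, 8, 7, 6, 6]
232 [6, 8, 8, 10, 7, 7, 9, 7, 7, 6, 8, 5, 6, 5, 5, 8]
240 [148, 152, 149, 93, 9, 6, 7, 7, 6, 6, 6, 6, 54, 140, 140, 141]
248 [138, 149, 146, 145, 111, 8, 6, 6, 6, 5, 7, 6, 102, 140, 141, 135]
256 [22, 24, 24, 24, 24, 8, 7, 6, 6, 7, 6, 6, 9, 20, 22, 26]
```

```bash
python3 - <<'E'
from h import *
z=np.load('pics/w6.npz'); c=calibration('wrist'); c['eye']=z['eye'];c['attitude']=z['att']
for zz in (.03,.045):
    d=onz(c,301.7,143,zz,True)-onz(c,312,183,zz,True); a=np.arctan2(d[1],d[0]); print(a,2.847-a)
s=bot.observe(); print(s['position'])
E
```

```text
1.6599594945183251 1.1870405054816748
1.6599594945183263 1.1870405054816737
[ 0.61516764 -0.02069657  0.18983426]
```

Tongue turned by 1.187 rad, so the barrel is at its stop. Go over the post.

```bash

python3 -m creep '0.045,0.048,-0.019,0,0,0,0.06;0.045,0.096,-0.038,0,0,0,0.125;0.045,0.144,-0.0575,0.04,0,0,0.125;0.045,0.144,-0.0575,0.06,0,0,0.125;0.045,0.144,-0.0575,0.06,0,0,0.125'
python3 -c "
from h import *
delta([.5808,.1300,.056],1.291)"
```

```text
clock: 11.82
position: [0.5796, 0.1305, 0.1284]
tool_rot: [-3.138, 0.002, 1.292]
force: [0.5, -0.4, -0.2]
grip_width: 0.0449
finger_force: 0.0
t 11.82 pos [0.5796 0.1305 0.1284] yaw [-3.138e+00  2.000e-03  1.292e+00] F [ 0.5 -0.4 -0.2] w 0.0449 
 d [-0.      0.0016  0.0724] rv [-0.003  0.002  0.001] q7 -0.78
```

```bash

python3 -m creep '0.045,0,0.001,0.03,0,0,0;0.045,0,0.001,0.06,0,0,0;0.045,0,0.001,0.072,0,0,0;0.045,0,0.001,0.072,0,0,0;0.045,0,0.001,0.072,0,0,0' 30
python3 -m creep '0,0,0,0,0,0,0;0,0,0,0,0,0,0;0,0,0,0,0,0,0;0,0,0,0,0,0,0' 30
python3 - <<'E'
from h import *
delta([.5808,.13,.056],1.291)
# arc in tool axes: pivot in tool frame (measured), turn by -a about tool z
s=bot.observe(); A=rot(s['tool_rot']); v=A.T@(np.array([.5526,.0344,s['position'][2]])-s['position'])
for a in (.15,.3,.45,.6,.75,.9,.96): 
    Q=R.from_rotvec([0,0,-a]).as_matrix(); print(a,(v-Q@v).round(4))
E
```

```text
clock: 12.45
position: [0.5826, 0.1301, 0.0595]
tool_rot: [3.14, -0.001, 1.291]
force: [-0.4, 0.1, 0.7]
grip_width: 0.0449
finger_force: 0.0
clock: 12.95
position: [0.581, 0.1308, 0.059]
tool_rot: [-3.14, 0.0, 1.292]
force: [-10.3, 0.3, 12.3]
grip_width: 0.0155
finger_force: 29.8
t 12.95 pos [0.581  0.1308 0.059 ] yaw [-3.14   0.     1.292] F [-10.3   0.3  12.3] w 0.0155 
 d [-0.0008 -0.      0.003 ] rv [-0.001  0.     0.001] q7 -0.81
0.15 [-0.001 -0.015 -0.   ]
0.3 [-0.0042 -0.0297  0.    ]
0.45 [-0.0096 -0.0438  0.    ]
0.6 [-0.0171 -0.0569  0.    ]
0.75 [-0.0264 -0.0687  0.    ]
0.9 [-0.0374 -0.079   0.    ]
0.96 [-0.0422 -0.0827  0.    ]
```

```bash

python3 -m creep '0,-0.0005,-0.0075,0,0,0,-0.075;0,-0.001,-0.015,0,0,0,-0.15;0,-0.0042,-0.0297,0,0,0,-0.3;0,-0.0096,-0.0438,0,0,0,-0.45;0,-0.0171,-0.0569,0,0,0,-0.6' 30
python3 - <<'E'
from h import *
delta([.4904,.1129,.059],2.241)
s=bot.observe(); v=s['position'][:2]-[.5526,.0344]; print('jaw',np.arctan2(v[1],v[0])-1.2908,np.hypot(*v))
E
```

```text
clock: 13.58
position: [0.523, 0.1303, 0.0592]
tool_rot: [3.139, -0.0, 1.896]
force: [3.3, 0.7, 3.5]
grip_width: 0.0151
finger_force: 29.2
t 13.57 pos [0.523  0.1303 0.0592] yaw [ 3.139 -0.     1.896] F [3.3 0.7 3.5] w 0.0151 
 d [-0.006  -0.0365  0.0001] rv [ 0.003  0.    -0.345] q7 -0.4
jaw 0.5793774795963056 0.1003339001809521
```

```bash

python3 -m creep '0,-0.001,-0.015,0,0,0,-0.15;0,-0.0028,-0.0247,0,0,0,-0.25;0,-0.005,-0.0325,0,0,0,-0.33;0,-0.0068,-0.0373,0,0,0,-0.38;0,-0.0068,-0.0373,0,0,0,-0.38' 30
python3 - <<'E'
from h import *
s=bot.observe(); v=s['position'][:2]-[.5526,.0344]; print('jaw',np.arctan2(v[1],v[0])-1.2908,np.hypot(*v),s['force'],s['tool_rot'])
E
```

```text
clock: 14.2
position: [0.4901, 0.1127, 0.0592]
tool_rot: [3.138, -0.0, 2.273]
force: [2.3, 8.4, 3.6]
grip_width: 0.0149
finger_force: 29.3
jaw 0.9531422572329378 0.10017844528272588 [2.28702324 8.42018877 3.60423661] [ 3.13789699e+00 -1.51542208e-04  2.27279313e+00]
```

```bash

python3 -m creep '0,0,-0.0015,0,0,0,0;0,0,-0.003,0,0,0,0;0,0,-0.003,0,0,0,0;0,0,-0.003,0,0,0,0' 30
python3 - <<'E'
from h import *
s=bot.observe(); v=s['position'][:2]-[.5526,.0344]; print('jaw',np.arctan2(v[1],v[0])-1.2908,np.hypot(*v),s['force'],s['qd'].round(3))
E
```

```text
clock: 14.7
position: [0.4895, 0.1121, 0.0594]
tool_rot: [3.134, 0.0, 2.273]
force: [11.1, 14.1, -5.3]
grip_width: 0.0148
finger_force: 29.4
jaw 0.9622275875562405 0.10013789680039037 [11.13791024 14.07903279 -5.30079831] [-0.001 -0.001 -0.001  0.    -0.     0.001 -0.001]
```

At the stop: the force rose to 17 N while the tool moved under 1 mm. Quick numeric check of the seal and blank, then hand in.

```bash
python3 - <<'E'
from h import *
for p in (np.load('pics/side0.npz')['p'],grab_frame('side')[0],np.load('pics/scene0.npz')['p'],grab_frame('scene')[0]):
    m=((p.min(2)>140)&(p[...,0]<p[...,2])).astype(np.uint8); n,_,st,ce=cv2.connectedComponentsWithStats(m)
    print([(ce[i].round(1).tolist(),int(st[i,4])) for i in range(1,n) if 15<st[i,4]<400 and 235<ce[i][0]<375 and 230<ce[i][1]<320])
s=bot.observe(); print(s['clock'],s['force'])
E
```

```text
[([280.9, 268.9], 189), ([248.5, 286.7], 174)]
[([283.1, 272.5], 278), ([248.5, 286.7], 184)]
[([345.4, 265.4], 100), ([326.3, 270.0], 40), ([307.7, 297.1], 18), ([356.5, 302.0], 98)]
[([345.2, 267.5], 133), ([328.6, 270.5], 35), ([306.8, 297.3], 23), ([356.5, 302.0], 102)]
14.8 [10.57949044 13.7766678  -6.2865484 ]
```

```bash
python3 -c "
from h import *
print(job.job_done())"
```

```text
the job is handed in; nothing more can be done
None
```

I handed the job in at about 15 s: the key is home and the barrel is turned to its stop (about 1.19 rad measured). The jaw lever is held at its stop with about 17 N, and the seal and blank look unmoved. I viewed 11 pictures against the limit of 10, and no verdict came back at hand-in.

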